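Open the two-dial strongbox in the fastener store

TASK

Unlock and open the steel strongbox on the bench. Set its left dial to 7 and its right dial to 4 at their index marks (left and right as seen from the robot), slide the bolt knob between the dials right back, away from the lid's front handle, and then lift the lid to about 60 degrees and leave it standing there on its friction stay. Leave the drawer, spanner and screw beside the box where they are.

Things in the scene. Friction and masses are not known exactly. Their poses are not given: they have to be found in the camera images.
- strongbox: Grey steel strongbox fixed to the bench, 250 deep (its x) by 340 wide (its y), lid's top 106.5 mm above the bench, turned by up to 17 degrees. Origin: centre of its underside. x points from its front (robot side) to its back, y to its left, z up. On the flat lid: a bar handle along the front edge, two round dials side by side, the bolt knob between and a little in front of them
- left_knob (a point): Top centre of the left dial's knob, on its upright axis, at x +0.030, y +0.085, z 0.1475 in the box frame. Black disc 84 mm across, face 7 mm above the lid, white digits 0 to 9; on it the part to grip, a fluted round aluminium knob 40 mm across, 34 mm tall. Friction 0.04 N m; turns endlessly both ways without clicks and stays where it is left
- right_knob (a point): The same point of the right dial, equal to the left one, at box frame x +0.030, y -0.085
- left_dial (a joint): Angle of the left dial, rad, positive anticlockwise seen from above, endless (take it modulo 2 pi). At 0 the digit 0 stands at the index; digit n stands there at n times 0.628 (7 at 4.398, equal to -1.885). The digits follow one another clockwise round the disc
- right_dial (a joint): Angle of the right dial, the same scale (4 stands at the index at 2.513)
- left_seven (a point): Centre of the digit 7 on the left dial's face, 31.5 mm from the dial's axis
- left_index (a point): Where a digit's centre lies when it is set, on the left dial: 31.5 mm from the axis, straight towards the back of the box (+x). Marked by a black line on a small aluminium block on the lid just outside the disc
- right_four (a point): Centre of the digit 4 on the right dial's face, 31.5 mm from the dial's axis
- right_index (a point): The same index point of the right dial
- bolt_knob (a point): Top centre of the bolt knob, an upright steel cylinder 24 mm across, from 2 to 38 mm above the lid's top face, in a slot on the lid's middle line; with the bolt shot at x -0.040, y 0 in the box frame. The knob slides 24 mm towards the back of the box (+x) to draw the bolt
- bolt (a joint): Travel of the bolt, m: 0 shot (locks the lid), 0.024 fully drawn. Friction about 2 N, no spring. It is blocked after about 2 mm unless both dials are within about 10 degrees of their digits; once drawn it holds the dials there
- lid_handle (a point): Middle of the lid's handle: a round steel bar 12 mm thick and 110 mm long, along the box's y, its axis 35 mm above the lid's top face; with the lid shut 95 mm in front of the box's middle and 141.5 mm above the bench. The bar can turn in the fingers
- lid_hinge (a point): Middle of the lid's hinge axis, which runs along the box's y at the back edge, 125 mm behind the box's middle and 100.5 mm above the bench
- lid (a joint): Opening angle of the lid, rad: 0 shut, stop at 1.3; the front edge rises. Lid with lock about 1 kg; its friction stay holds it at any angle; lifting at the handle takes about 13 N
- parts_drawer: Bystander: open clear plastic parts drawer with screws, 150 x 85 x 55 mm, on the bench to the left of the box; origin: centre of its underside
- spanner: Bystander: steel spanner 190 mm long, lying on the bench to the right of the box, along its own x; origin under its middle
- cap_screw: Bystander: big steel cap screw 110 mm tall, standing on its 36 mm head to the right of the box beyond the spanner; origin: centre of its underside

How it is judged:
By the outcome, as a careful person would: the job done as asked, in the order asked, and still so for the second after the job is handed in, with the robot touching nothing.
It also fails if it takes over 72 s, if anything falls off the work surface, if the arm or the gripper's body presses on something with over 40 N, if the wrist force passes 120 N, or if a joint passes its speed limit or range.

ROBOT

A 6-joint arm with a two-finger parallel gripper is mounted at the origin on the work surface. World frame = base frame: x ahead of the robot, y to its left, z up, the work surface at z = 0. Lengths are in m, angles in rad, forces in N, time in s.
With the tool pointing down it reaches from about 0.375 to 0.9 m from the base axis. Payload 3.1 kg.
Tool frame: the origin (TCP) lies midway between the tips of the shut fingers; the grasp point (between the pads) lies grip_point_offset behind it (grip_point_offset is the distance from the TCP to the grasp point, in m); y points along the fingers, z is the direction in which the jaws open and shut, and the axes are right-handed (so a half turn about y gives the same grasp; the last joint's range is limited). The gripper opens to 87 mm and grips with 3 to 60 N. Pads are 19 mm wide; open, the fingers measure 117 mm over their backs; the gripper's body (75 mm by 190 mm) begins 51 mm behind the grasp point.
Start: joints at [-1.353, 0.527, 1.433, -0, 1.181, -0.178], TCP at [0.242, -0.576, 0.223] pointing down, gripper open.
Joint ranges: [-3.08, 3.08], [-0.75, 2.2], [0.22, 2.44], [-1.43, 4.57], [0, 2.65], [-2.85, 2.85]. Speed limits (rad/s): [2.79, 2.79, 3.14, 3.14, 3.14, 3.14].

INTERFACE

Orientations are given as a unit quaternion [x, y, z, w].
In Python, from rig import * gives the robot as it stands.
- The arm moves only by the tool jog_arm, never from a script. Its argument "increments" is a list that holds one entry, the list of rows, each a list of 7 numbers: the turn, a rotation vector about the world's x, y, z in degrees, then the shift along the world's x, y, z in m, then the closure, from -1 (fully open) to 1 (shut), so that 0 is half open. In form: [[[rx, ry, rz, x, y, z, jaw], ...]]. A call has 1 to 8 rows; each row is the pose to reach, as a shift and turn from the pose measured when the call began; what a row does not reach only later rows make up. A row lasts 1/10 s, in which the tool goes at most 50 mm and 8.59 degrees, less where a joint would pass 70% of its speed; a pose out of reach is approached as far as the arm can. A call with a gripper value outside its range is refused whole. The fingers move at their own pace and stop on an object; "squeeze" is the grip in N (left out, the last holds). Time passes only in rows, so rows that repeat a pose let the fingers close. It gives the time, the measured TCP pose, the force and the opening at its end, in the units of the state.
- get_obs(): the state, without advancing time (a new reading comes with each control period).
- camera(name): name is "side" or "top"; returns the picture (400x640x3 uint8, red, green, blue); there is no depth.
- camera_info(name): a dict with "K" (3x3 intrinsics, pixels), "R" (3x3) and "t" (3): a world point X has camera coordinates R X + t. Camera axes: x right, y down, z forward; pixel columns grow to the right and rows downward; lengths in m; the calibration is good to about 2 mm. A picture is of the moment at which its call begins. camera_info takes no time and is no camera call.
- hand_in(): hands the job in, once; it reports no verdict.
The state is a dict: "time": time; "q": joint angles; "joint_velocities": joint speeds; "joint_torque": joint torques, N m; "position": TCP position; "tool_rot": TCP orientation; "ft_force": force on the tool from outside, world axes, zero at the start; "moment": the same for the moment, N m; "grip_width": finger opening in m.
Only numpy, scipy, OpenCV 4.12 (cv2) and the standard library are available. Lean on these libraries where they do the work, as an engineer would, in place of code of your own. Each camera call takes 0.05 s, during which the arm holds its last target.

## Working session

There is one attempt and no reset: what is moved stays moved. The work goes in short steps, Python scripts to look and compute and a tool call to move; the robot and the scene stay as the last step left them, time stands still between calls to the robot, and variables do not carry over. Pictures are saved under pics/ and viewed, and the job is handed in when it is done.

Besides the shell and the picture viewer there is one more tool, called after ">>>" as a command line: name --argument value ..., lists and objects as JSON in quotes. jog_arm: Moves the arm, as the interface text tells. Its arguments: {"type":"object","properties":{"increments":{"type":"array","items":{"type":"array","items":{"type":"array","items":{"type":"number"}}}},"squeeze":{"type":"number"}},"required":["increments"]}

```bash
ls; mkdir -p pics
python3 - <<'E'
from rig import *
import cv2
print(get_obs())
for n in ("top","side"):
    im=camera(n); cv2.imwrite(f"pics/{n}0.png",im[:,:,::-1])
    print(n,camera_info(n))
E
```

```text
pics
{'time': 0.0, 'q': array([-1.35245043e+00,  5.28465271e-01,  1.43389307e+00, -2.20402401e-05,
        1.18141271e+00, -1.78496808e-01]), 'joint_velocities': array([-2.96699506e-04, -1.34936755e-03,  2.02872953e-03,  6.23015697e-05,
       -1.51246633e-03, -1.05412620e-04]), 'joint_torque': array([-1.01734436e-04, -4.40047181e+01, -1.76591009e+01,  6.30972558e-02,
        5.82060940e-02, -1.68246243e-04]), 'position': array([ 0.24142917, -0.57569012,  0.22157514]), 'tool_rot': array([-0.13941161,  0.69400151, -0.69246175,  0.13936651]), 'ft_force': array([0.50578022, 0.42568812, 0.29631056]), 'moment': array([ 0.02829727, -0.00499998, -0.02135455]), 'grip_width': 0.08720778122257036}
top {'K': array([[412.09439747,   0.        , 319.40401145],
       [  0.        , 412.09439747, 203.6596936 ],
       [  0.        ,   0.        ,   1.        ]]), 'R': array([[-0.01394826, -0.99985574, -0.0096923 ],
       [-0.98797173,  0.01527413, -0.15387842],
       [ 0.15400426,  0.00742939, -0.98804225]]), 't': array([0.04875325, 0.56967222, 1.0086904 ])}
side {'K': array([[429.87616554,   0.        , 319.67032396],
       [  0.        , 429.87616554, 200.31910826],
       [  0.        ,   0.        ,   1.        ]]), 'R': array([[ 0.9957839 , -0.0907975 ,  0.01304771],
       [-0.04780974, -0.63511767, -0.77093435],
       [ 0.07828575,  0.7670602 , -0.63678096]]), 't': array([-0.56769774,  0.12394543,  1.09538941])}
```

View pics/top0.png

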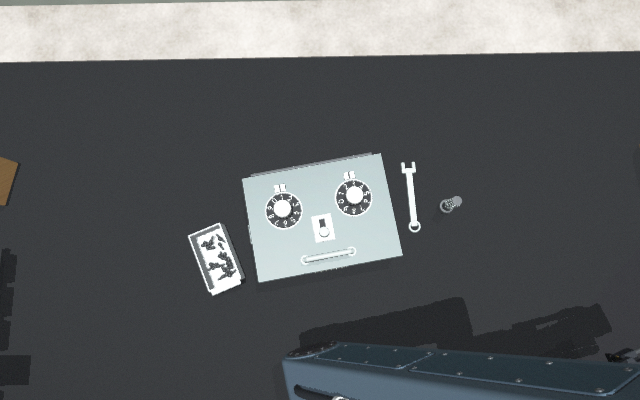

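View pics/side0.png

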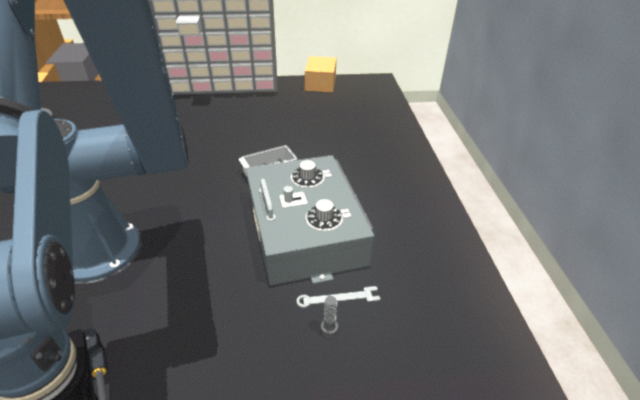

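Run:
```python
import cv2
im=cv2.imread("pics/top0.png")
c=im[110:260,225:385]
cv2.imwrite("pics/top0c.png",cv2.resize(c,None,fx=4,fy=4,interpolation=cv2.INTER_CUBIC)[:600,:800])
```

```text
(no output)
```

View pics/top0c.png

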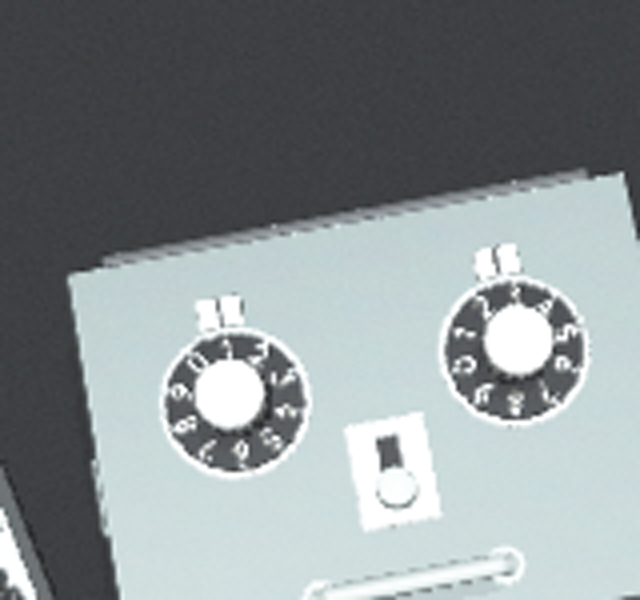

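```bash
cat > h.py <<'E'
import numpy as np, cv2
from scipy.optimize import least_squares
from scipy.spatial.transform import Rotation as Ro
from rig import *
def proj(n,P):
    c=camera_info(n); p=(np.asarray(P)@c["R"].T+c["t"])@c["K"].T
    return p[...,:2]/p[...,2:]
def ray(n,uv,z):
    c=camera_info(n); C=-c["R"].T@c["t"]; d=c["R"].T@np.linalg.inv(c["K"])@np.array([*uv,1.])
    return C+d*(z-C[2])/d[2]
def b2w(s,P):
    P=np.atleast_2d(P); c,n=np.cos(s[2]),np.sin(s[2])
    return np.c_[s[0]+c*P[:,0]-n*P[:,1], s[1]+n*P[:,0]+c*P[:,1], P[:,2]]
def dial_angles(s,side,dig,org,k,n="top"):
    # digit crop px -> dial angle
    yc=.085 if side=="L" else -.085
    out=[]
    for d,(u,v) in dig.items():
        w=ray(n,(u/k+org[0],v/k+org[1]),.1135); c=b2w(s,[.03,yc,.1135])[0]
        e=w-c; a=np.arctan2(e[1],e[0])-s[2]   # ccw from +x box
        # digit n at angle th - n*0.628 
        out.append((d,np.linalg.norm(e[:2])*1000,(a+d*.6283185)%(2*np.pi)))
    return out
E
cat > fit.py <<'E'
from h import *
o=np.array([225,110.])
c=lambda u,v:(np.array([u,v])-0)/4+o
obs=[([.125,.17,.1065],c(70,273)),([.125,-.17,.1065],c(625,175)),([-.125,-.17,.1065],(402,256)),([-.125,.17,.1065],(257.5,282)),
([.03,.085,.1135],c(236,403)),([.03,-.085,.1135],c(515,351)),([.03,.085,.1475],c(231,394)),([.03,-.085,.1475],c(519,341)),([-.04,0,.1445],c(397,487))]
P=np.array([a for a,_ in obs]);U=np.array([b for _,b in obs])
r=least_squares(lambda s:(proj("top",b2w(s,P))-U).ravel(),[.6,0,.15],x_scale=[.1,.1,.1],loss='soft_l1')
s=r.x; print(s,np.degrees(s[2])); print((proj("top",b2w(s,P))-U).round(2).tolist())
np.save("s.npy",s)
S=[[-.095,0,.1415],[.03,.085,.1475],[.03,-.085,.1475],[-.04,0,.1445]]
print("side proj",proj("side",b2w(s,S)).round(1).tolist(), b2w(s,S).round(4).tolist())
L={0:(196,362),1:(228,350),2:(260,353),3:(285,377),4:(287,410),5:(272,440),6:(241,452),7:(206,448),8:(187,425),9:(180,392)}
R={0:(463,365),1:(466,333),2:(486,308),3:(515,294),4:(545,306),5:(567,333),6:(565,364),7:(549,394),8:(516,403),9:(482,396)}
for q,D in(("L",L),("R",R)):
    A=dial_angles(s,q,D,o,4); print(q,[(d,round(r,1),round(float(a),3)) for d,r,a in A])
E
python3 fit.py
python3 - <<'E'
import cv2
im=cv2.imread("pics/side0.png")
cv2.imwrite("pics/side0c.png",cv2.resize(im[145:285,235:385],None,fx=4,fy=4,interpolation=cv2.INTER_CUBIC))
E
```

```text
[0.52907474 0.03629299 0.16248076] 9.309461903345305
[[0.67, 0.43], [-0.7, 0.75], [-0.38, -0.05], [1.42, -0.28], [-0.27, -0.48], [0.15, 0.05], [-0.43, -0.27], [0.22, 0.08], [-0.16, -0.0]]
side proj [[265.0, 192.5], [306.7, 164.4], [323.1, 204.6], [287.0, 188.3]] [[0.4353, 0.0209, 0.1415], [0.5449, 0.125, 0.1475], [0.5724, -0.0427, 0.1475], [0.4896, 0.0298, 0.1445]]
L [(0, np.float64(33.4), 0.609), (1, np.float64(31.2), 0.598), (2, np.float64(32.5), 0.613), (3, np.float64(33.0), 0.591), (4, np.float64(31.5), 0.594), (5, np.float64(32.3), 0.587), (6, np.float64(30.7), 0.583), (7, np.float64(32.7), 0.541), (8, np.float64(31.7), 0.606), (9, np.float64(33.3), 0.6)]
R [(0, np.float64(32.5), 1.652), (1, np.float64(31.5), 1.663), (2, np.float64(31.5), 1.664), (3, np.float64(34.8), 1.706), (4, np.float64(32.8), 1.757), (5, np.float64(32.8), 1.737), (6, np.float64(30.4), 1.763), (7, np.float64(32.4), 1.727), (8, np.float64(31.2), 1.703), (9, np.float64(33.8), 1.692)]
```

View pics/side0c.png

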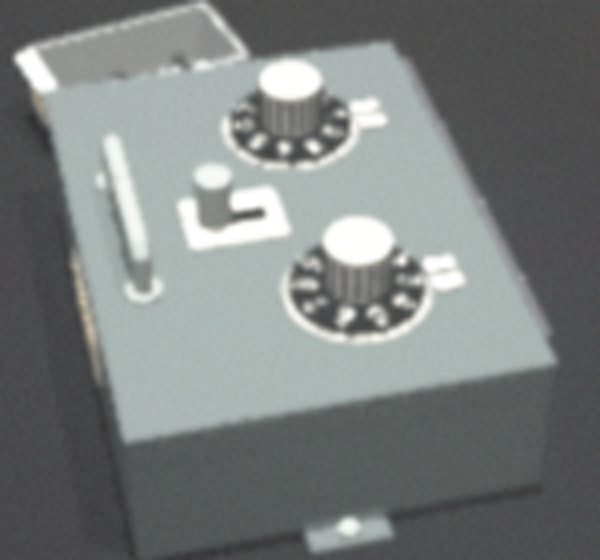

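Run:
```python
from h import *
import rig
print([x for x in dir(rig) if x[0]!='_'], getattr(rig,'grip_point_offset',None))
o=get_obs(); print(Ro.from_quat(o['tool_rot']).as_matrix().round(3), o['time'])
s=np.array([.5296,.0363,.1625]); np.save("s.npy",s)
P={'L':[.03,.085,.1475],'R':[.03,-.085,.1475],'B':[-.04,0,.1445],'H':[-.095,0,.1415]}
for k,v in P.items():
    w=b2w(s,v)[0]; print(k,w.round(4),(w-o['position']).round(4))
```

```text
['Unreachable', 'camera', 'camera_info', 'get_obs', 'grip_point_offset', 'hand_in'] 0.0187
[[-0.922 -0.     0.386]
 [-0.386  0.002 -0.922]
 [-0.    -1.    -0.002]] 0.1
L [0.5455 0.125  0.1475] [ 0.304   0.7008 -0.0742]
R [ 0.573  -0.0427  0.1475] [ 0.3315  0.533  -0.0742]
B [0.4901 0.0298 0.1445] [ 0.2487  0.6056 -0.0772]
H [0.4359 0.0209 0.1415] [ 0.1944  0.5967 -0.0802]
```

>>> jog_arm --increments '[[[0, 0, 0, 0.026, 0.042, 0, -0.4], [0, 0, 0, 0.052, 0.085, 0, -0.4], [0, 0, 0, 0.078, 0.127, 0, -0.4], [0, 0, 0, 0.104, 0.169, 0, -0.4], [0, 0, 0, 0.13, 0.211, 0, -0.4], [0, 0, 0, 0.156, 0.252, 0, -0.4], [0, 0, 0, 0.182, 0.294, 0, -0.4], [0, 0, 0, 0.208, 0.336, 0, -0.4]]]' --squeeze 20

```text
time: 0.9
position: [0.45, -0.2379, 0.2215]
tool_rot: [-0.139, 0.694, -0.692, 0.139]
ft_force: [0.8, 0.1, 0.3]
grip_width: 0.061
```

>>> jog_arm --increments '[[[0, 0, 0, 0.025, 0.04, 0, -0.4], [0, 0, 0, 0.05, 0.08, 0, -0.4], [0, 0, 0, 0.075, 0.12, 0, -0.4], [0, 0, 0, 0.1, 0.16, 0, -0.4], [0, 0, 0, 0.115, 0.185, 0, -0.4], [0, 0, 0, 0.123, 0.195, -0.01, -0.4], [0, 0, 0, 0.123, 0.195, -0.02, -0.4], [0, 0, 0, 0.123, 0.195, -0.03, -0.4]]]'

```text
time: 1.7
position: [0.5718, -0.0437, 0.1899]
tool_rot: [-0.14, 0.694, -0.692, 0.138]
ft_force: [-0.1, -0.3, 0.4]
grip_width: 0.0611
```

Run:
```python
from h import *
print(get_obs()['position'])
im=camera("side"); c=cv2.resize(im[100:250,225:385,::-1],None,fx=4,fy=4,interpolation=cv2.INTER_CUBIC)
cv2.imwrite("pics/s1.png",c)
```

```text
[ 0.57176631 -0.04366523  0.18986947]
```

View pics/s1.png

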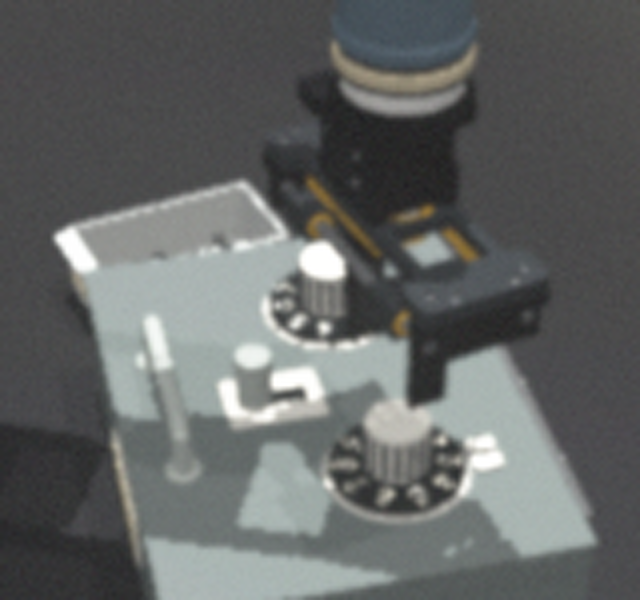

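>>> jog_arm --increments '[[[0, 0, 0, 0.001, 0.001, -0.02, -0.4], [0, 0, 0, 0.001, 0.001, -0.04, -0.4], [0, 0, 0, 0.001, 0.001, -0.06, -0.4], [0, 0, 0, 0.001, 0.001, -0.069, -0.4], [0, 0, 0, 0.001, 0.001, -0.069, -0.4], [0, 0, 0, 0.001, 0.001, -0.069, 0.1], [0, 0, 0, 0.001, 0.001, -0.069, 0.2], [0, 0, 0, 0.001, 0.001, -0.069, 0.2]]]' --squeeze 20

```text
time: 2.55
position: [0.5721, -0.0431, 0.1202]
tool_rot: [-0.14, 0.695, -0.692, 0.137]
ft_force: [0.1, -0.2, -0.4]
grip_width: 0.0444
```

>>> jog_arm --increments '[[[0, 0, 0, 0, 0, 0, 0.4], [0, 0, 0, 0, 0, 0, 0.4], [0, 0, 0, 0, 0, 0, 0.4], [0, 0, 0, 0, 0, 0, 0.4]]]' --squeeze 20

```text
time: 2.95
position: [0.5717, -0.0422, 0.1203]
tool_rot: [-0.14, 0.695, -0.692, 0.137]
ft_force: [-1.1, 6.0, 0.0]
grip_width: 0.0393
```

>>> jog_arm --increments '[[[0, 0, 6, 0, 0.001, 0, 0.4], [0, 0, 13, 0, 0.001, 0, 0.4], [0, 0, 20, 0, 0.001, 0, 0.4], [0, 0, 27, 0, 0.001, 0, 0.4], [0, 0, 34, 0, 0.001, 0, 0.4], [0, 0, 40, 0, 0.001, 0, 0.4], [0, 0, 46, 0, 0.001, 0, 0.4], [0, 0, 46, 0, 0.001, 0, 0.4]]]'

```text
time: 3.75
position: [0.5735, -0.0439, 0.1204]
tool_rot: [0.401, -0.583, 0.585, -0.397]
ft_force: [1.9, -5.3, -5.6]
grip_width: 0.0395
```

Release and rise.

>>> jog_arm --increments '[[[0, 0, 0, 0, 0, 0, -0.4], [0, 0, 0, 0, 0, 0, -0.4], [0, 0, 0, 0, 0, 0, -0.4], [0, 0, 0, 0, 0, 0.02, -0.4], [0, 0, 0, 0, 0, 0.05, -0.4], [0, 0, 0, 0, 0.03, 0.07, -0.4], [0, 0, 8, -0.005, 0.07, 0.08, -0.4], [0, 0, 16, -0.01, 0.11, 0.08, -0.4]]]'

```text
time: 4.55
position: [0.5648, 0.067, 0.2027]
tool_rot: [0.478, -0.519, 0.524, -0.477]
ft_force: [0.3, 0.2, -0.3]
grip_width: 0.0609
```

Run:
```python
from h import *
o=get_obs();print(o['time'],o['position'],o['q'],o['grip_width'],np.load('s.npy'))
M=Ro.from_quat(o['tool_rot']).as_matrix();print(M.round(3),np.degrees(np.arctan2(M[1,2],M[0,2])))
```

```text
4.55 [0.56477823 0.06703796 0.20268255] [-0.07481956  0.47490236  1.59960875 -0.00724156  1.06267936  0.01751977] 0.06089727026114322 [0.5296 0.0363 0.1625]
[[-0.089  0.004  0.996]
 [-0.996 -0.007 -0.089]
 [ 0.006 -1.     0.005]] -5.088775314811863
```

>>> jog_arm --increments '[[[0, 0, 8, -0.005, 0.02, 0, -0.4], [0, 0, 16, -0.01, 0.04, 0, -0.4], [0, 0, 24, -0.019, 0.058, 0, -0.4], [0, 0, 32, -0.019, 0.058, 0, -0.4], [0, 0, 40, -0.019, 0.058, 0, -0.4], [0, 0, 48, -0.019, 0.058, -0.01, -0.4], [0, 0, 56, -0.019, 0.058, -0.02, -0.4], [0, 0, 64, -0.019, 0.058, -0.03, -0.4]]]'

```text
time: 5.35
position: [0.5455, 0.1254, 0.1726]
tool_rot: [-0.681, 0.185, -0.19, 0.683]
ft_force: [-1.1, -0.3, 0.4]
grip_width: 0.0611
```

Run:
```python
from h import *
print(get_obs()['position'])
for n in("side","top"):
    im=camera(n); c=cv2.resize(im[110:250,225:385,::-1],None,fx=4,fy=4,interpolation=cv2.INTER_CUBIC)
    cv2.imwrite(f"pics/{n}2.png",c)
```

```text
[0.54553311 0.12535725 0.17264855]
```

View pics/side2.png

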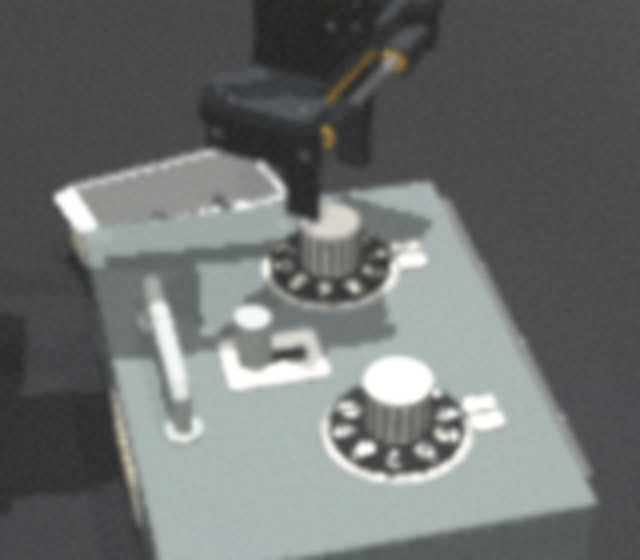

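View pics/top2.png

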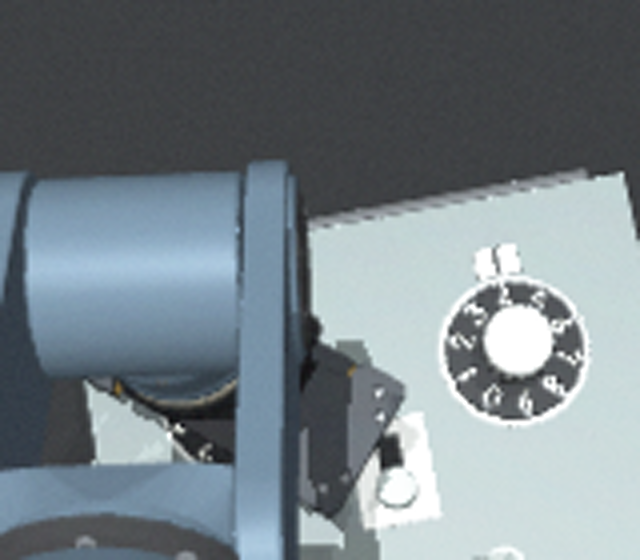

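>>> jog_arm --increments '[[[0, 0, 0, 0, 0, -0.02, -0.4], [0, 0, 0, 0, 0, -0.04, -0.4], [0, 0, 0, 0, 0, -0.053, -0.4], [0, 0, 0, 0, 0, -0.053, 0.4], [0, 0, 0, 0, 0, -0.053, 0.4], [0, 0, 0, 0, 0, -0.053, 0.4], [0, 0, 0, 0, 0, -0.053, 0.4], [0, 0, 0, 0, 0, -0.053, 0.4]]]' --squeeze 20

```text
time: 6.25
position: [0.5462, 0.1266, 0.1197]
tool_rot: [-0.679, 0.187, -0.193, 0.683]
ft_force: [2.5, 4.7, -1.3]
grip_width: 0.0392
```

Run:
```python
from h import *
S=np.load('s.npy')
L={0:(493,397),1:(462,376),2:(462,342),3:(476,313),4:(505,295),5:(538,298),6:(559,324),7:(570,357),8:(552,387),9:(526,403)}
A=dial_angles(S,"R",L,(225,110),4);print([(d,round(r,1),round(a,3)) for d,r,a in A],np.mean([a for *_,a in A]))
print(get_obs()['time'])
```

```text
[(0, np.float64(31.3), np.float64(2.51)), (1, np.float64(35.6), np.float64(2.472)), (2, np.float64(32.3), np.float64(2.492)), (3, np.float64(32.6), np.float64(2.508)), (4, np.float64(34.2), np.float64(2.51)), (5, np.float64(34.7), np.float64(2.554)), (6, np.float64(30.7), np.float64(2.57)), (7, np.float64(32.7), np.float64(2.526)), (8, np.float64(30.8), np.float64(2.476)), (9, np.float64(32.3), np.float64(2.517))] 2.5134925917443587
6.25
```

>>> jog_arm --increments '[[[0, 0, -8, 0, 0, 0, 0.4], [0, 0, -16, 0, 0, 0, 0.4], [0, 0, -24, 0, 0, 0, 0.4], [0, 0, -32, 0, 0, 0, 0.4], [0, 0, -40, 0, 0, 0, 0.4], [0, 0, -48, 0, 0, 0, 0.4], [0, 0, -56, 0, 0, 0, 0.4], [0, 0, -64, 0, 0, 0, 0.4]]]'

```text
time: 7.05
position: [0.5461, 0.1266, 0.1197]
tool_rot: [0.475, -0.52, 0.527, -0.475]
ft_force: [1.4, 0.4, -4.3]
grip_width: 0.0396
```

>>> jog_arm --increments '[[[0, 0, -8, 0, 0, 0, 0.4], [0, 0, -16, 0, 0, 0, 0.4], [0, 0, -24, 0, 0, 0, 0.4], [0, 0, -32, 0, 0, 0, 0.4], [0, 0, -40, 0, 0, 0, 0.4], [0, 0, -48, 0, 0, 0, 0.4], [0, 0, -56, 0, 0, 0, 0.4], [0, 0, -60, 0, 0, 0, 0.4]]]'

```text
time: 7.85
position: [0.5459, 0.1267, 0.1197]
tool_rot: [0.15, -0.689, 0.694, -0.147]
ft_force: [0.0, -0.0, -5.3]
grip_width: 0.0397
```

Run:
```python
from h import *
o=get_obs();M0=Ro.from_quat([-0.679, 0.187, -0.193, 0.683]);M=Ro.from_quat(o['tool_rot'])
print(np.degrees((M*M0.inv()).as_rotvec()),o['position'],o['ft_force'],o['q'])
```

```text
[ 1.69198113e-02  6.69211131e-02 -1.24618272e+02] [0.54592791 0.1266929  0.11972621] [ 0.02048611 -0.03799549 -5.26208926] [ 0.03349761  0.58458287  1.68521776 -0.01135205  0.87524636  1.18915277]
```

>>> jog_arm --increments '[[[0, 0, -8, 0, 0, 0, 0.4], [0, 0, -16, 0, 0, 0, 0.4], [0, 0, -17.2, 0, 0, 0, 0.4], [0, 0, -17.2, 0, 0, 0, 0.4], [0, 0, -17.2, 0, 0, 0, -0.4], [0, 0, -17.2, 0, 0, 0, -0.4], [0, 0, -17.2, 0, 0, 0, -0.4], [0, 0, -17.2, 0, 0, 0.02, -0.4]]]'

```text
time: 8.65
position: [0.5441, 0.1265, 0.1382]
tool_rot: [0.047, -0.703, 0.708, -0.039]
ft_force: [1.0, -0.6, 0.1]
grip_width: 0.059
```

>>> jog_arm --increments '[[[0, 0, 0, 0, 0, 0.03, -0.4], [0, 0, 0, 0, 0, 0.06, -0.4], [0, 0, 0, -0.025, -0.03, 0.06, -0.4], [0, 0, 0, -0.05, -0.06, 0.06, -0.3], [0, 0, 0, -0.052, -0.096, 0.06, -0.2], [0, 0, 0, -0.054, -0.096, 0.06, -0.1], [0, 0, 0, -0.054, -0.096, 0.05, -0.1], [0, 0, 0, -0.054, -0.096, 0.04, -0.1]]]'

```text
time: 9.45
position: [0.4905, 0.0311, 0.1778]
tool_rot: [0.047, -0.703, 0.708, -0.04]
ft_force: [0.3, 0.6, 0.1]
grip_width: 0.0483
```

Run:
```python
from h import *
o=get_obs();M=Ro.from_quat(o['tool_rot']).as_matrix();print(o['position'],M.round(3),np.degrees(np.arctan2(M[1,2],M[0,2])))
for n in("side","top"):
    im=camera(n); c=cv2.resize(im[110:250,225:385,::-1],None,fx=4,fy=4,interpolation=cv2.INTER_CUBIC)
    cv2.imwrite(f"pics/{n}3.png",c)
```

```text
[0.4905034  0.03109298 0.17782266] [[-0.992 -0.01   0.123]
 [-0.123 -0.008 -0.992]
 [ 0.011 -1.     0.006]] -82.93554023011096
```

View pics/side3.png

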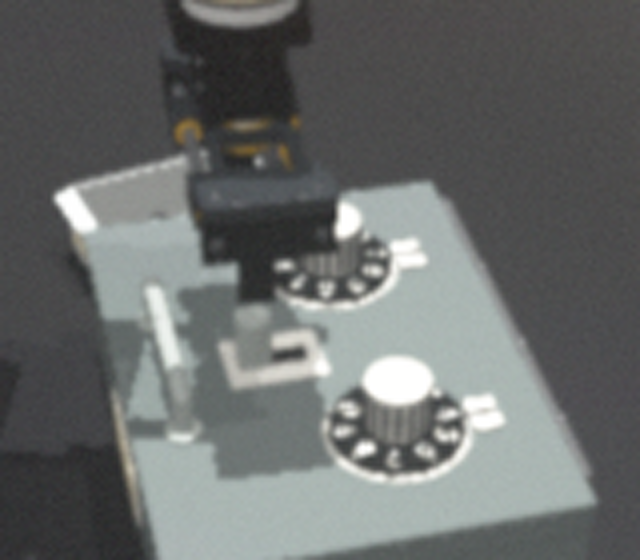

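View pics/top3.png

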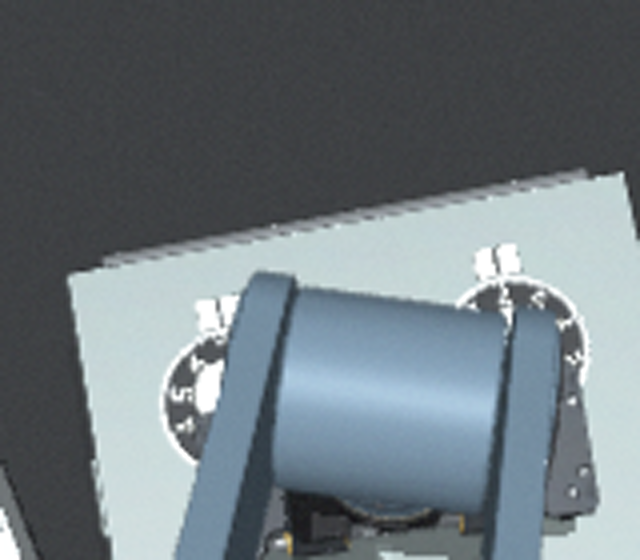

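Run:
```python
import cv2
im=cv2.imread("pics/top3.png")[280:480,150:260];im0=cv2.imread("pics/top0c.png")[280:480,150:260]
cv2.imwrite("pics/t3c.png",cv2.resize(cv2.hconcat([im0,im]),None,fx=3,fy=3))
```

```text
(no output)
```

View pics/t3c.png

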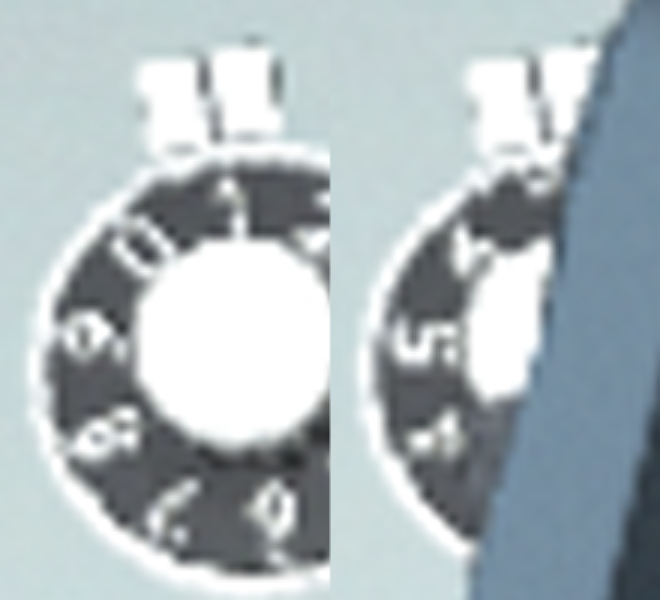

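>>> jog_arm --increments '[[[0, 0, 2, 0, -0.001, -0.02, -0.1], [0, 0, 2, 0, -0.001, -0.04, -0.1], [0, 0, 2, 0, -0.001, -0.058, -0.1], [0, 0, 2, 0, -0.001, -0.058, 0.5], [0, 0, 2, 0, -0.001, -0.058, 0.6], [0, 0, 2, 0, -0.001, -0.058, 0.7], [0, 0, 2, 0, -0.001, -0.058, 0.7], [0, 0, 2, 0, -0.001, -0.058, 0.7]]]' --squeeze 15

```text
time: 10.35
position: [0.4896, 0.0308, 0.1192]
tool_rot: [0.061, -0.703, 0.707, -0.052]
ft_force: [0.4, 1.6, 1.6]
grip_width: 0.0232
```

>>> jog_arm --increments '[[[0, 0, 0, 0.004, 0.0006, 0, 0.7], [0, 0, 0, 0.008, 0.0013, 0, 0.7], [0, 0, 0, 0.012, 0.002, 0, 0.7], [0, 0, 0, 0.016, 0.0026, 0, 0.7], [0, 0, 0, 0.02, 0.0033, 0, 0.7], [0, 0, 0, 0.023, 0.0038, 0, 0.7], [0, 0, 0, 0.025, 0.0041, 0, 0.7], [0, 0, 0, 0.025, 0.0041, 0, 0.7]]]'

```text
time: 11.15
position: [0.5134, 0.0349, 0.1192]
tool_rot: [0.062, -0.703, 0.707, -0.051]
ft_force: [-4.9, -0.5, 4.0]
grip_width: 0.0234
```

>>> jog_arm --increments '[[[0, 0, 0, 0.002, 0.0003, 0, 0.7], [0, 0, 0, 0.002, 0.0003, 0, 0.7], [0, 0, 0, 0.002, 0.0003, 0, 0.7]]]'

```text
time: 11.45
position: [0.5133, 0.035, 0.1192]
tool_rot: [0.064, -0.702, 0.707, -0.049]
ft_force: [-6.8, -1.3, 4.2]
grip_width: 0.0235
```

>>> jog_arm --increments '[[[0, 0, 0, 0, 0, 0, 0], [0, 0, 0, 0, 0, 0, -0.1], [0, 0, 0, 0, 0, 0.01, -0.1], [0, 0, 0, 0, 0, 0.05, -0.1], [0, 0, 0, 0, 0, 0.08, -0.1], [0, 0, 8, -0.02, 0, 0.08, -0.1], [0, 0, 16, -0.05, -0.01, 0.08, -0.1], [0, 0, 24, -0.077, -0.014, 0.08, -0.1]]]'

```text
time: 12.25
position: [0.4365, 0.0205, 0.2003]
tool_rot: [0.21, -0.673, 0.681, -0.198]
ft_force: [0.2, -0.0, 0.5]
grip_width: 0.0475
```

>>> jog_arm --increments '[[[0, 0, 8, 0, 0, 0, -0.1], [0, 0, 16, 0, 0, 0, -0.1], [0, 0, 24, 0, 0, 0, -0.1], [0, 0, 32, 0, 0, 0, -0.1], [0, 0, 40, 0, 0, 0, -0.1], [0, 0, 48, 0, 0, 0, -0.1], [0, 0, 56, 0, 0, 0, -0.1], [0, 0, 64, 0, 0, 0, -0.1]]]'

```text
time: 13.05
position: [0.4376, 0.0204, 0.2012]
tool_rot: [0.535, -0.457, 0.472, -0.531]
ft_force: [0.5, -0.2, 0.5]
grip_width: 0.0481
```

Run:
```python
from h import *
o=get_obs();M=Ro.from_quat(o['tool_rot']).as_matrix();print(o['time'],o['position'],o['q'],M.round(3),np.degrees(np.arctan2(M[1,2],M[0,2])))
for n in("side","top"):
    im=camera(n); c=cv2.resize(im[110:250,225:385,::-1],None,fx=4,fy=4,interpolation=cv2.INTER_CUBIC)
    cv2.imwrite(f"pics/{n}4.png",c)
```

```text
13.05 [0.43763139 0.02043958 0.20116599] [-0.19844041  0.30706397  1.91479712 -0.01952737  0.903915   -0.32370224] [[ 0.137  0.013  0.991]
 [-0.99  -0.018  0.137]
 [ 0.02  -1.     0.01 ]] 7.867710682742695
```

View pics/side4.png

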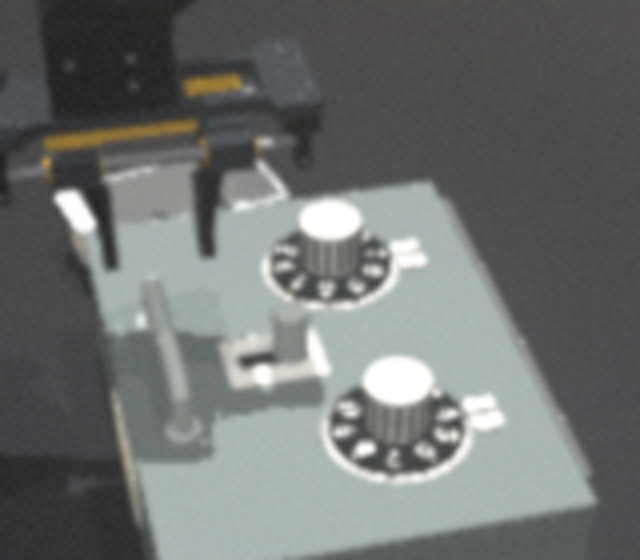

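View pics/top4.png

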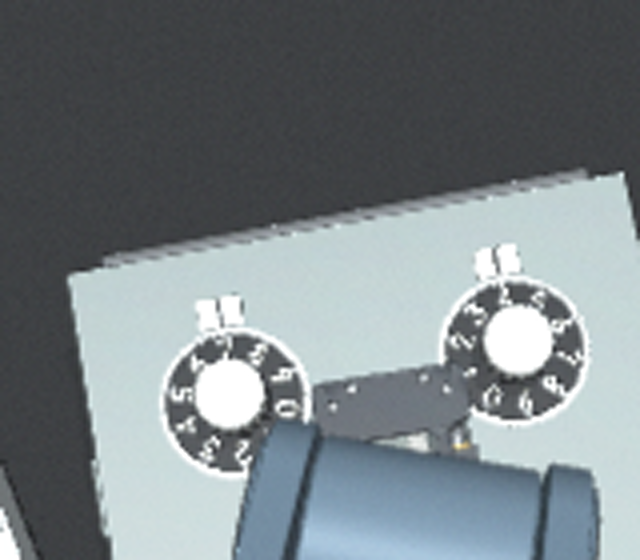

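>>> jog_arm --increments '[[[0, 0, 1.4, -0.002, 0, -0.02, -0.1], [0, 0, 1.4, -0.002, 0, -0.045, -0.1], [0, 0, 1.4, -0.002, 0, -0.065, -0.1], [0, 0, 1.4, -0.002, 0, -0.077, -0.1], [0, 0, 1.4, -0.002, 0, -0.077, 0.2], [0, 0, 1.4, -0.002, 0, -0.077, 0.6], [0, 0, 1.4, -0.002, 0, -0.077, 1], [0, 0, 1.4, -0.002, 0, -0.077, 1]]]' --squeeze 30

```text
time: 13.95
position: [0.4361, 0.0203, 0.1249]
tool_rot: [0.539, -0.452, 0.468, -0.536]
ft_force: [-0.7, 0.4, 0.5]
grip_width: 0.0236
```

>>> jog_arm --increments '[[[0, 0, 0, 0, 0, 0, 1], [0, 0, 0, 0, 0, 0, 1], [0, 0, 0, 0, 0, 0, 1], [0, 0, 0, 0, 0, 0, 1]]]'

```text
time: 14.35
position: [0.4378, 0.0203, 0.1255]
tool_rot: [0.538, -0.451, 0.469, -0.536]
ft_force: [3.0, 2.6, 4.4]
grip_width: 0.0112
```

Run:
```python
import numpy as np
R=np.hypot(.22,.041);p0=np.arctan2(.041,.22);yaw=.1625
f=lambda t:np.array([-R*np.cos(p0+t),R*np.sin(p0+t)])
for a in (0,20,40):
    for i in range(1,9):
        d=f(np.radians(a+2.5*i))-f(np.radians(a)); print(a+2.5*i,(d[0]*np.cos(yaw)).round(4),(d[0]*np.sin(yaw)).round(4),d[1].round(4))
```

```text
2.5 0.002 0.0003 0.0096
5.0 0.0044 0.0007 0.019
7.5 0.0071 0.0012 0.0284
10.0 0.0103 0.0017 0.0376
12.5 0.0139 0.0023 0.0466
15.0 0.0179 0.0029 0.0555
17.5 0.0222 0.0036 0.0643
20.0 0.0269 0.0044 0.0728
22.5 0.0051 0.0008 0.0083
25.0 0.0105 0.0017 0.0164
27.5 0.0163 0.0027 0.0242
30.0 0.0224 0.0037 0.0317
32.5 0.0288 0.0047 0.039
35.0 0.0355 0.0058 0.046
37.5 0.0426 0.007 0.0527
40.0 0.0499 0.0082 0.059
42.5 0.0076 0.0012 0.006
45.0 0.0154 0.0025 0.0117
47.5 0.0235 0.0038 0.0171
50.0 0.0317 0.0052 0.0221
52.5 0.0402 0.0066 0.0267
55.0 0.0489 0.008 0.0309
57.5 0.0578 0.0095 0.0348
60.0 0.0668 0.011 0.0382
```

>>> jog_arm --increments '[[[0, 0, 0, 0.002, 0.0003, 0.0096, 1], [0, 0, 0, 0.0044, 0.0007, 0.019, 1], [0, 0, 0, 0.0071, 0.0012, 0.0284, 1], [0, 0, 0, 0.0103, 0.0017, 0.0376, 1], [0, 0, 0, 0.0139, 0.0023, 0.0466, 1], [0, 0, 0, 0.0179, 0.0029, 0.0555, 1], [0, 0, 0, 0.0222, 0.0036, 0.0643, 1], [0, 0, 0, 0.0269, 0.0044, 0.0728, 1]]]' --squeeze 30

```text
time: 15.15
position: [0.4634, 0.0248, 0.1982]
tool_rot: [0.539, -0.452, 0.468, -0.536]
ft_force: [3.1, -1.8, -15.4]
grip_width: 0.0111
```

Run:
```python
from h import *
o=get_obs();print(o['position'],o['ft_force'],o['moment'],o['grip_width'])
im=camera("side"); c=cv2.resize(im[90:250,215:385,::-1],None,fx=3.5,fy=3.5,interpolation=cv2.INTER_CUBIC)
cv2.imwrite("pics/side5.png",c)
```

```text
[0.4633772  0.02477678 0.19815862] [  3.07087592  -1.81476434 -15.43700118] [-0.21152912 -0.27226877  0.04589457] 0.011051464696894988
```

View pics/side5.png

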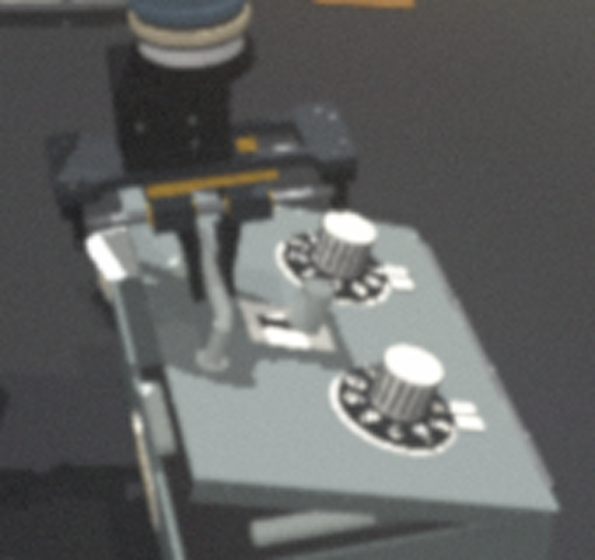

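>>> jog_arm --increments '[[[0, 0, 0, 0.0051, 0.0008, 0.0083, 1], [0, 0, 0, 0.0105, 0.0017, 0.0164, 1], [0, 0, 0, 0.0163, 0.0027, 0.0242, 1], [0, 0, 0, 0.0224, 0.0037, 0.0317, 1], [0, 0, 0, 0.0288, 0.0047, 0.039, 1], [0, 0, 0, 0.0355, 0.0058, 0.046, 1], [0, 0, 0, 0.0426, 0.007, 0.0527, 1], [0, 0, 0, 0.0499, 0.0082, 0.059, 1]]]'

```text
time: 16.0
position: [0.5113, 0.033, 0.2586]
tool_rot: [0.541, -0.453, 0.466, -0.534]
ft_force: [-6.4, -3.4, -9.8]
grip_width: 0.0109
```

>>> jog_arm --increments '[[[0, 0, 0, 0.0076, 0.0012, 0.006, 1], [0, 0, 0, 0.0154, 0.0025, 0.0117, 1], [0, 0, 0, 0.0235, 0.0038, 0.0171, 1], [0, 0, 0, 0.0317, 0.0052, 0.0221, 1], [0, 0, 0, 0.0402, 0.0066, 0.0267, 1], [0, 0, 0, 0.0489, 0.008, 0.0309, 1], [0, 0, 0, 0.0578, 0.0095, 0.0348, 1], [0, 0, 0, 0.0668, 0.011, 0.0382, 1]]]'

```text
time: 16.8
position: [0.575, 0.044, 0.2989]
tool_rot: [0.543, -0.455, 0.464, -0.532]
ft_force: [-12.1, -2.6, 3.1]
grip_width: 0.0106
```

Run:
```python
from h import *
o=get_obs();print(o['time'],o['position'],o['ft_force'],o['moment'],o['grip_width'])
M=Ro.from_quat(o['tool_rot']).as_matrix(); g=o['position']-M[:,1]*.0187
S=np.load('s.npy');h=b2w(S,[.125,0,.1005])[0]; d=g-h; ux=np.array([np.cos(S[2]),np.sin(S[2])])
print(g,np.degrees(np.arctan2(d[2],-d[:2]@ux))-10.56, np.hypot(d[2],d[:2]@ux))
for n in ("side","top"):
    im=camera(n); c=cv2.resize(im[60:260,205:405,::-1],None,fx=3,fy=3,interpolation=cv2.INTER_CUBIC)
    cv2.imwrite(f"pics/{n}6.png",c)
```

```text
16.8 [0.57500048 0.04398374 0.29888688] [-12.05363317  -2.63791157   3.08843802] [-0.60664487  2.18444867  0.01801764] 0.010574671747412294
[0.57499265 0.04436094 0.31758308] 59.46577269499842 0.23097719185973214
```

View pics/side6.png

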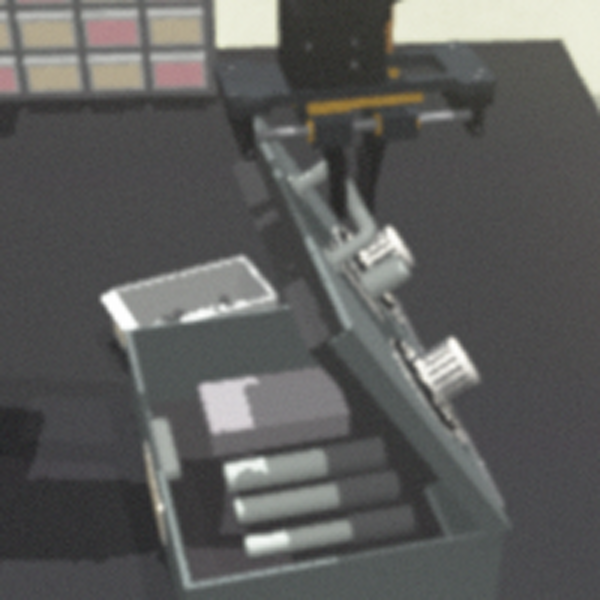

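View pics/top6.png

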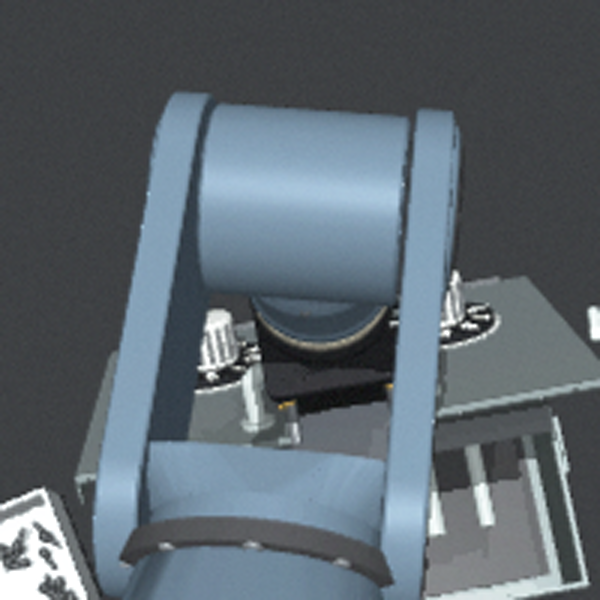

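>>> jog_arm --increments '[[[0, 0, 0, 0, 0, 0, 0.7], [0, 0, 0, 0, 0, 0, 0.6], [0, 0, 0, 0, 0, 0, 0.55], [0, 0, 0, 0, 0, 0, 0.55], [0, 0, 0, 0, 0, 0, 0.55]]]'

```text
time: 17.4
position: [0.5789, 0.0444, 0.301]
tool_rot: [0.54, -0.452, 0.467, -0.535]
ft_force: [-0.1, 0.4, 0.7]
grip_width: 0.0195
```

Run:
```python
from h import *
o=get_obs();print(o['time'],o['position'],o['ft_force'],o['moment'],o['grip_width'])
im=camera("side"); c=cv2.resize(im[70:170,265:385,::-1],None,fx=5,fy=5,interpolation=cv2.INTER_CUBIC)
cv2.imwrite(f"pics/side7.png",c)
```

```text
17.4 [0.57885846 0.0444063  0.30104901] [-0.07827825  0.40414953  0.73285083] [ 0.02793617 -0.15421532 -0.01147756] 0.01953326752681679
```

View pics/side7.png

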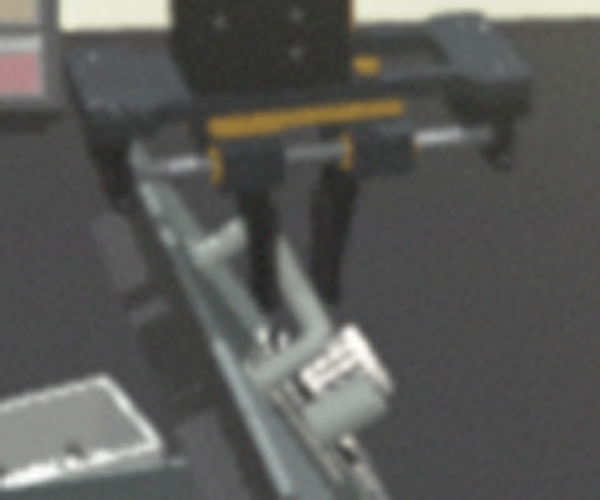

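>>> jog_arm --increments '[[[0, 0, 0, 0, 0, 0.01, 0.55], [0, 0, 0, 0, 0, 0.02, 0.55], [0, 0, 0, 0, 0, 0.035, 0.55], [0, 0, 0, 0, 0, 0.05, 0.55], [0, 0, 0, 0, 0, 0.07, 0.55], [0, 0, 0, 0, 0, 0.1, 0.55], [0, 0, 0, 0, 0, 0.13, 0.55], [0, 0, 0, 0, 0, 0.14, 0.55]]]'

```text
time: 18.25
position: [0.58, 0.0443, 0.4455]
tool_rot: [0.539, -0.45, 0.469, -0.536]
ft_force: [0.4, -0.2, 0.3]
grip_width: 0.0197
```

>>> jog_arm --increments '[[[0, 0, 0, 0, -0.04, 0, 0.55], [0, 0, 0, 0, -0.08, 0, 0.55], [0, 0, 0, -0.01, -0.12, 0, 0.55], [0, 0, 0, -0.02, -0.16, 0, 0.55], [0, 0, 0, -0.03, -0.2, 0, 0.55], [0, 0, 0, -0.04, -0.24, 0, 0.55], [0, 0, 0, -0.05, -0.27, 0, 0.55], [0, 0, 0, -0.05, -0.28, 0, 0.55]]]'

```text
time: 19.05
position: [0.5287, -0.2386, 0.4449]
tool_rot: [0.538, -0.452, 0.47, -0.535]
ft_force: [1.6, 0.5, -0.1]
grip_width: 0.0192
```

Run:
```python
from h import *
o=get_obs();print(o['time'],o['position'],o['ft_force'],o['grip_width'])
S=np.load('s.npy');
for n in ("side","top"):
    im=camera(n); cv2.imwrite(f"pics/{n}8f.png",im[:,:,::-1].copy())
    c=cv2.resize(im[90:290,180:410,::-1],None,fx=3,fy=3,interpolation=cv2.INTER_CUBIC)
    cv2.imwrite(f"pics/{n}8.png",c)
    for t in (50,55,60,65):
        a=np.radians(t);
        def L(p):
            x,y,z=p; x-=.125;z-=.1005
            return [.125+x*np.cos(a)+z*np.sin(a),y,.1005-x*np.sin(a)+z*np.cos(a)]
        p=proj(n,b2w(S,[L(q) for q in([-.125,.17,.1065],[-.125,-.17,.1065],[.03,.085,.1475],[.03,-.085,.1475])]))
        print(n,t,((p-[180,90])*3).round(0).tolist())
```

```text
19.05 [ 0.52866287 -0.23862553  0.44487306] [ 1.59304676  0.46881692 -0.14537926] 0.019161633295423194
side 50 [[287.0, 33.0], [377.0, 266.0], [459.0, 159.0], [519.0, 274.0]]
side 55 [[306.0, 17.0], [404.0, 246.0], [469.0, 156.0], [531.0, 271.0]]
side 60 [[328.0, 3.0], [432.0, 228.0], [479.0, 154.0], [542.0, 268.0]]
side 65 [[350.0, -10.0], [461.0, 212.0], [489.0, 152.0], [553.0, 266.0]]
top 50 [[168.0, 437.0], [690.0, 344.0], [284.0, 250.0], [513.0, 210.0]]
top 55 [[160.0, 408.0], [688.0, 314.0], [282.0, 237.0], [510.0, 197.0]]
top 60 [[152.0, 377.0], [686.0, 282.0], [280.0, 225.0], [508.0, 185.0]]
top 65 [[144.0, 344.0], [682.0, 249.0], [277.0, 213.0], [506.0, 173.0]]
```

View pics/side8.png

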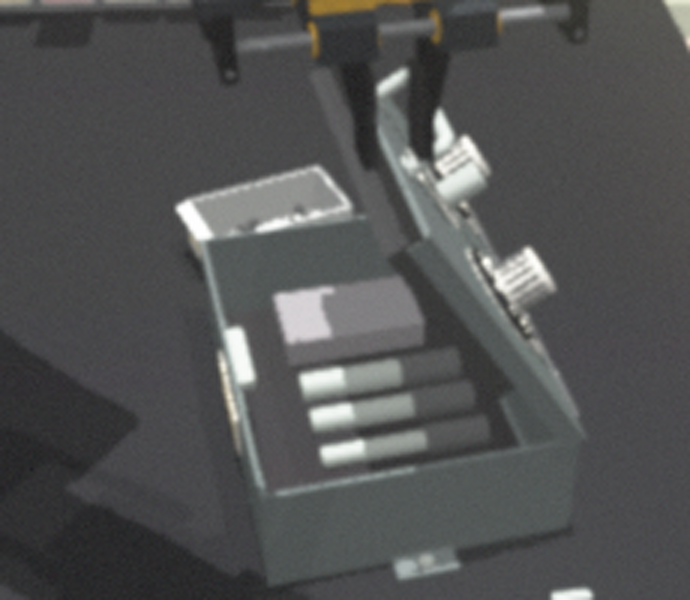

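View pics/top8.png

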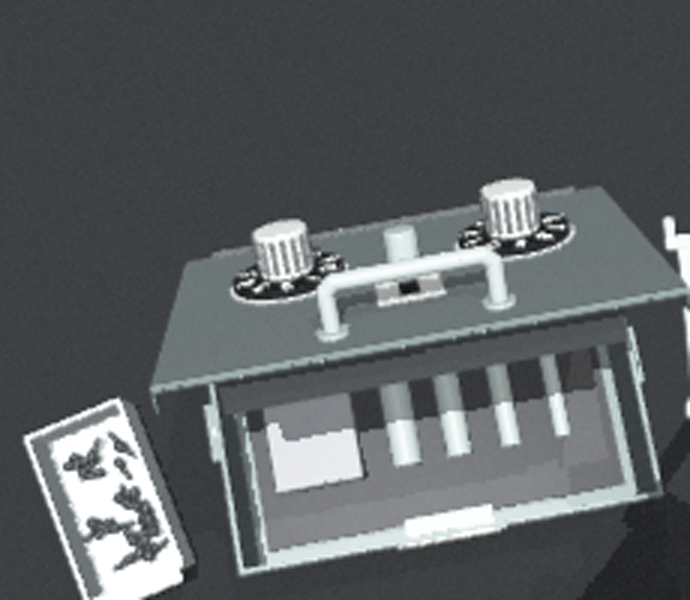

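```bash
python3 -c "
from rig import *
print(hand_in())"
```

```text
the job is handed in; nothing more can be done
None
```

The strongbox is unlocked and open, with the lid standing at about 60 degrees on its stay. I handed the job in at about 19 s of the 72 s allowed.

- **Dials:** I turned the right dial first, then the left. The right one measured 2.513 rad, which is exactly its target for 4. I did not measure the left dial's angle after turning it, but a clear top view taken after drawing the bolt shows 7 at its index.
- **Bolt:** it slid about 24 mm to its back stop and was still drawn in the last top view.
- **Lid:** I lifted it by the handle and released it with no force left on the gripper. In the last top view the lid's front corners fit about 58 degrees and the dial knobs about 60.
- **Bystanders:** the drawer stands where it was and the arm went nowhere near the spanner and screw. My last close views showed only the drawer in full, so I did not check the spanner and screw separately at the end.

The highest wrist force I read was about 15 N, during the lift. The arm was clear of everything when I handed in.

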